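Uncover, unlock and hold the hand-lever press

ROBOT

A 7-joint arm with a two-finger parallel gripper is mounted at the origin on a cart in front of the work surface, level with it; the furniture and walls round the work are solid. World frame = base frame: x ahead of the robot, y to its left, z up, the work surface at z = 0. Lengths are in m, angles in rad, forces in N, time in s.
With the tool pointing down it reaches from about 0.4 to 0.875 m from the base axis. Payload 19.3 kg.
Tool frame: the origin (TCP) lies midway between the tips of the shut fingers; the grasp point (between the pads) lies 19 mm behind it; z points along the fingers, y is the line along which they close (so a half turn about z gives the same grasp; the last joint's range is limited). The gripper opens to 85 mm and grips with 20 to 120 N. Pads are 22 mm wide; open, the fingers measure 114 mm over their backs; the gripper's body (76 mm by 85 mm) begins 54 mm behind the grasp point. The pads swing forward as they close: fully open they stand 13 mm farther back than shut.
Start: joints at [-1.209, 0.521, -0.036, 1.599, 0.021, 1.021, -0.113], TCP at [0.262, 0.568, 0.231] pointing down, gripper open.
Joint ranges: [-2.91, 2.91], [-0.3, 2.13], [-1.5, 1.42], [0.17, 2.43], [-1.26, 4.41], [0.16, 1.93], [-2.52, 2.52]. Speed limits (rad/s): [1.89, 1.89, 2.39, 2.39, 3.01, 3.01, 3.01].

INTERFACE

Orientations are given as [roll, pitch, yaw] about the fixed x, y, z axes, in that order (R = Rz(yaw) Ry(pitch) Rx(roll)).
In Python, from plant import sense, snapshot, hand_in, find_in, landmark_of gives the robot as it stands. The module is installed in compiled form; this text tells all that it offers.
- The arm moves only by the tool carry_out, never from a script. Its argument "plan" is one flat list of numbers, 7 for each row, row after row: the shift along the tool's x, y, z in m, then the turn, a rotation vector about the tool's x, y, z in degrees, then the closure, from -1 (fully open) to 1 (shut). In form: [dx, dy, dz, wx, wy, wz, jaw, dx, dy, dz, wx, wy, wz, jaw, ...]. A call has 1 to 20 rows; each row shifts and turns the commanded pose from where the row before left it, along the tool's axes as they then stand; what a row does not reach is not made up. A row lasts 1/8 s, in which the tool goes at most 62.5 mm and 10.7 degrees, less where a joint would pass 70% of its speed; a pose out of reach is approached as far as the arm can. A call with a gripper value outside its range is refused whole. The fingers move at their own pace and stop on an object; the grip force is fixed at half the most. Time passes only in rows, so rows that do not move let the fingers close. It gives the time, the measured TCP pose, the force, the opening and the grip force at its end, in the units of the state.
- sense(): the state, without advancing time (a new reading comes with each control period).
- snapshot(name): name is "scene" or "top"; returns a dict with "pixels" (420x560x3 uint8, blue, green, red), "vfov" (degrees; the focal length in pixels is half the picture's height over the tangent of half this angle, whatever the lens; pixels are square), "cx", "cy" (the principal point, pixels), "R" (3x3) and "t" (3): a world point X has camera coordinates R X + t. Camera axes: x right, y down, z forward; pixel columns grow to the right and rows downward; lengths in m; the calibration is good to about 2 mm. A picture is of the moment at which its call begins. There is no depth.
- hand_in(): hands the job in; it is judged then, once.
Trained networks look in the newest picture that a camera, given by its name, has taken for a name from the list of things; names that differ only in an ending like _2 or _b are one class to them, and where a whole thing is asked for, a point or a joint stands for the part that bears it (a point fixed in the world has none). Each returns a list of dicts, best first, with "conf" (0 to 1); they miss things now and then, are a little off and sometimes report something else, mostly with a low value. They report only what shows in the picture. A call takes as long as a camera call.
- find_in(camera, thing): "box" ([centre column, centre row, width, height] in pixels, round what is visible of it).
- landmark_of(camera, thing): "location" ([row, column] in pixels: a listed point, or the origin of a listed thing).
The state is a dict: "time": time; "q": joint angles; "joint_vel": joint speeds; "joint_efforts": joint torques, N m; "eef_pos": TCP position; "ee_rot": TCP orientation; "force": force on the tool from outside, world axes, zero at the start; "wrist_torque": the same for the moment, N m; "width": finger opening in m; "grasp_force": force on a finger pad.
Only numpy, scipy, OpenCV 4.12 (cv2) and the standard library are available. Lean on these libraries where they do the work, as an engineer would, in place of code of your own. Each camera call takes 0.05 s, during which the arm holds its last target. There are 200 camera calls.

TASK

The small hand-lever press on the bench has a wooden block in it under a loose yellow hood. First lift the hood off by its knob and stand it upright on the bench top, clear of the press; then flip the red safety catch over, out of the lever's way; then pull the black-gripped lever all the way to its stop, so that the sprung nose pushes the block tight against the end stop. The lever springs back if let go, so finish while still holding it at its stop, and leave the wax tin, the blue tape roll and the tape measure where they are.

Things in the scene. Friction and masses are not known exactly. Their poses are not given: they have to be found in the camera images.
- press: fixed press: dark base plate 76 (x) x 240 (y) x 8 mm, origin at its underside's centre on the bench. Axes: z up, y along it from the lever to the green end stop (face y +99, outer side y +115, 60 wide, 55 mm high), x across, away from the robot. Block on the plate between side guides 20 mm high; green lever housing y -26 to -100 mm, 50 mm high
- hood: loose yellow sheet-metal hood over the block, 66 (x) x 96 (y) x 53 mm, walls 3 mm, open below and at its +y end, about 0.25 kg; origin at the centre of its lower edges, z up. Starts on the base plate (origin 8 mm up), axes along the press's; comes off straight up over the 45 mm high block. Black round knob, 24 mm across, 53 to 88 mm above the origin
- hood_knob (a point): point on the axis of the hood's knob, 76 mm above the hood's lower edge, 12 mm below the knob's top; a good height for the grasp
- workpiece: loose wooden block 45 x 90 x 45 mm, origin at the centre of its underside, its 90 mm along the y axis of the press; starts up to 4 mm short of the end stop
- lever (a joint): lever hinge about the press's x, rad: 0 at rest (leans 0.39 from upright to +y, the end stop), grows as the grip is pulled towards -y of the press, stop at 0.85 (leans 0.46 to -y). Spring return to 0: 3 N at the grip to start, about 11 N at the stop with the nose on the block. Closed catch blocks it at about 0.1
- lever_pivot (a point): the lever's hinge axis, at the middle of the lever, fixed to the press 36 mm above the bench top at y = -60 mm
- lever_grip (a point): point on the axis of the lever's black round grip, 93 mm from the hinge axis; z along the lever away from the hinge, x along the hinge. Grip 18 to 24 mm across, 68 to 112 mm from the hinge; below it a steel bar 12 (x) x 8 mm
- catch (a joint): hinge of the red safety catch about the press's y, rad: 0 to 0.1 at the start, closed (tab leans 0.61 from upright to +x, across the lever's path); grows as the tab flips over towards the robot (-x of the press), fully flipped 1.25 (leans 0.64 to -x). Stiff, stays where put (about 1.2 N at the tab). Hinge at x -25, y -63 mm of the press, 38 mm up
- catch_tab (a point): point in the red tab 50 mm from the catch's hinge, 4 mm below the tab's free end; z along the tab, away from the hinge. The tab is a flat bar 18 mm wide (along the press's y) and 6 mm thick, right beside the lever on its -y side
- nose (a joint): how far the sprung nose (rubber disc 26 mm across, 30 mm up) is pushed back into its rod, m: 0 free, about 0.005 when it presses the block on the end stop with the lever at its stop; 2500 N/m. It advances along +y of the press 25 mm per rad of the lever; face starts at y -6 mm
- wax_tin: yellow round tin 77 mm across, 34 mm high, origin at the centre of its underside; leave it where it stands
- blue_tape: blue tape roll lying flat, 62 mm across, 19 mm high, origin at the centre of its underside; leave it where it lies
- tape_measure: yellow and black tape measure, 68 x 76 x 37 mm, origin at the centre of its underside; leave it where it lies
- flex_stand: fixed tall stand at the left bench end: a thin steel pole, 18 mm across and 0.78 m high, at about x 0.29, y 0.31 m in the world; it stands between the arm's start on the left and the press, so swing the arm round it folded in or above it
- bar_clamp: fixed furniture: a long bar clamp lying along y behind the press, its black bar at x 0.554 to 0.566 m, 40 to 66 mm up, jaws up to 102 mm high beyond y 0.12. Free bench top in front of it from the bench's front edge at x 0.42 to x 0.54 m, y up to 0.30 m (world)

How it is judged:
By the outcome, as a careful person would: the job done as asked, in the order asked, and still so for the second after the job is handed in, while the arm keeps its last pose, push and grip.
It also fails if it takes over 58 s, if anything falls off the work surface, if the arm or the gripper's body presses on something with over 40 N, if the wrist force passes 120 N, or if a joint passes its speed limit or range.

## Working session

There is one attempt and no reset: what is moved stays moved. The work goes in short steps, Python scripts to look and compute and a tool call to move; the robot and the scene stay as the last step left them, time stands still between calls to the robot, and variables do not carry over. Pictures are saved under pics/ and viewed, at most 10 in all, crops included, and the job is handed in when it is done.

Besides the shell and the picture viewer there is one more tool, called as name(argument=value, ...) on one line, values as JSON. carry_out: Moves the arm, as the interface text tells. Its arguments: {"type":"object","properties":{"plan":{"type":"array"}},"required":["plan"]}

```bash
mkdir -p pics
cat > h.py <<'E'
import numpy as np, cv2
from plant import sense, snapshot, hand_in, find_in, landmark_of
from scipy.optimize import least_squares
def K(s):
    f=s["pixels"].shape[0]/2/np.tan(np.radians(s["vfov"])/2); return f
def proj(s,X):
    c=np.atleast_2d(X)@np.array(s["R"]).T+np.array(s["t"]); f=K(s)
    return np.c_[s["cx"]+f*c[:,0]/c[:,2], s["cy"]+f*c[:,1]/c[:,2]]
def ray(s,uv):
    R=np.array(s["R"]);d=R.T@np.array([(uv[0]-s["cx"])/K(s),(uv[1]-s["cy"])/K(s),1]);return -R.T@np.array(s["t"]),d/np.linalg.norm(d)
def tri(obs):
    A=0;b=0
    for s,uv in obs:
        o,d=ray(s,uv);P=np.eye(3)-np.outer(d,d);A=A+P;b=b+P@o
    X=np.linalg.solve(A,b); return X,[np.round(proj(s,X)[0]-uv,1) for s,uv in obs]
E
python3 - <<'E'
from h import *
S={n:snapshot(n) for n in("scene","top")}
for n in S: cv2.imwrite(f"pics/{n}0.png",S[n]["pixels"]); print(n,S[n]["vfov"],np.round(-np.array(S[n]["R"]).T@S[n]["t"],3))
for th in "press hood hood_knob workpiece lever_pivot lever_grip catch_tab wax_tin blue_tape tape_measure".split():
    o=[]
    for n in S:
        l=landmark_of(n,th)
        if l: o.append((S[n],np.array(l[0]["location"])[::-1])); print(th,n,np.round(o[-1][1],1),round(l[0]["conf"],2),len(l))
    if len(o)==2: print("   ",*tri(o))
print(sense())
E
```

```text
scene 45.5203906783679 [-0.195 -0.606  1.1  ]
top 49.6927584414064 [ 0.228 -0.105  1.357]
press scene [256.7 208. ] 0.83 1
press top [352.8 162.5] 0.62 1
    [ 0.43052002 -0.21966378  0.31554917] [array([ 50.3, -32.4]), array([-21.5,  51.1])]
hood scene [242.7 198.2] 0.69 1
hood top [239.6 217.1] 0.7 1
    [0.48562931 0.02321113 0.01050495] [array([-0.5,  0.1]), array([ 0.3, -0.4])]
hood_knob scene [243.4 182.6] 0.89 1
hood_knob top [238.7 212.6] 0.57 1
    [0.48615778 0.01882615 0.07919413] [array([-0.8,  0.1]), array([ 0.5, -0.5])]
lever_pivot scene [274.2 207.8] 0.6 3
lever_pivot top [273.4 213.7] 0.86 1
    [ 0.49035425 -0.08223016  0.042699  ] [array([-1.9,  0.3]), array([ 1.2, -1.3])]
lever_grip scene [265.8 184.1] 0.55 1
lever_grip top [259.1 209.9] 0.53 1
    [ 0.49125243 -0.04663556  0.1127062 ] [array([-3.5,  0.6]), array([ 2.3, -2.4])]
catch_tab scene [277.7 195.4] 0.57 1
wax_tin scene [375.5 291.3] 0.65 2
wax_tin top [391.9 218.6] 0.84 1
    [ 0.46856467 -0.43322807  0.00642695] [array([ 1.6, -0.4]), array([-1.,  1.])]
blue_tape scene [285.4 184.7] 0.67 1
blue_tape top [2
[... 261 characters left out ...]
.2])]
{'time': 1.1, 'q': array([-1.20920053,  0.5214014 , -0.03627307,  1.59950191,  0.02122345,
        1.0211382 , -0.11278499]), 'joint_vel': array([ 0.00028502,  0.0006728 , -0.00015011,  0.00023455, -0.00137923,
       -0.0010956 , -0.00036829]), 'joint_efforts': array([-4.33112746e-04, -9.26840758e+01,  1.97913878e+00, -3.70255530e+01,
        1.82585930e-02,  2.10030237e-03, -4.08000017e-05]), 'eef_pos': array([0.26159933, 0.56759587, 0.23128953]), 'ee_rot': array([-3.14153192e+00,  3.88105108e-05,  2.70975789e+00]), 'force': array([-1.18915785, -0.85537738,  0.08552982]), 'wrist_torque': array([-0.0114539 ,  0.03504574, -0.01750529]), 'grasp_force': 0.0, 'width': 0.08572975073945505}
```

Run:
```python
import cv2,numpy as np
a=cv2.imread("pics/scene0.png");b=cv2.imread("pics/top0.png")
ca=a[150:250,190:320];cb=b[150:250,180:310]
f=lambda c:cv2.resize(c,None,fx=6,fy=6,interpolation=cv2.INTER_CUBIC)
cv2.imwrite("pics/ca.png",f(ca));cv2.imwrite("pics/cb.png",f(cb))
cv2.imwrite("pics/both.png",cv2.resize(np.hstack([a,b]),(800,300),interpolation=cv2.INTER_AREA))
```

```text
(no output)
```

View pics/ca.png

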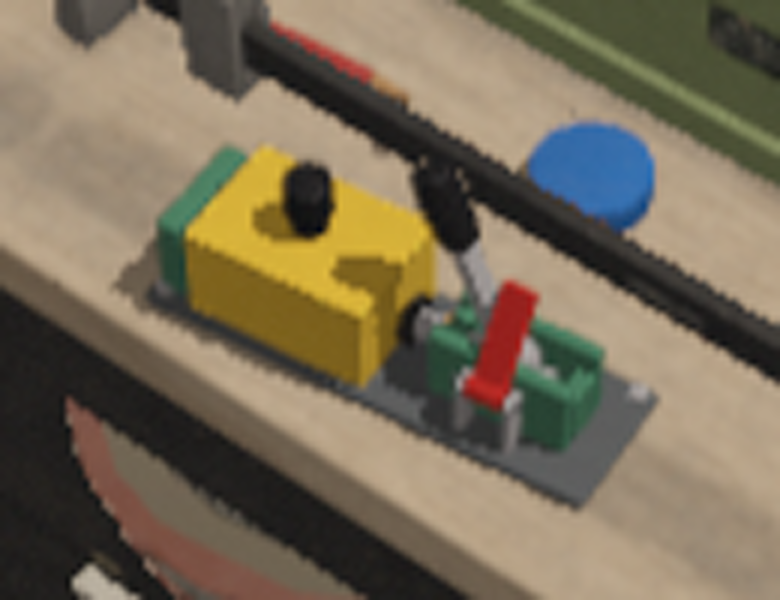

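View pics/cb.png

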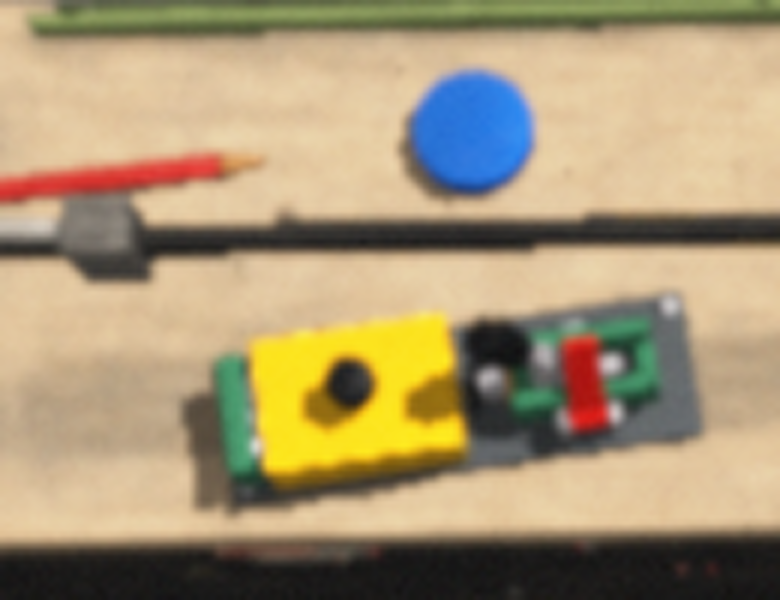

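View pics/both.png

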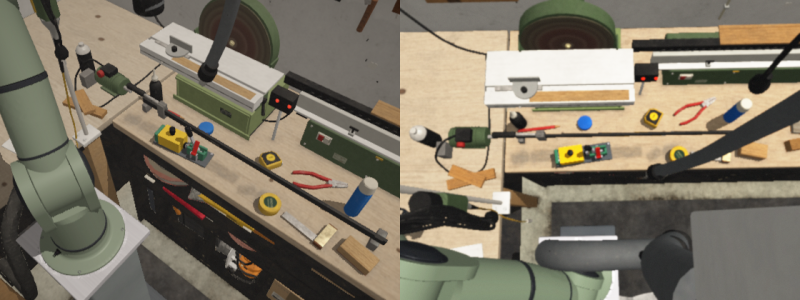

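The crops show the press lying nearly along world y: plate corners in the top view are at about (293,199), (297,223) and (218,234), the knob at (238,213) and the red tab at (278,213), with the lever leaning left. I'll fit the press pose from the corners.

```bash
cat > fit.py <<'E'
from h import *
S={n:snapshot(n) for n in("scene","top")}
c=lambda x,y,n:(np.array([x,y])-0)/6+((190,150) if n=="scene" else (180,150))
O=[] # (cam, local pt, pixel); hood y offset = p[3]
P=lambda n,l,x,y,h=0:O.append((n,np.array(l)/1000,c(x,y,n),h))
P("top",(38,-120,8),681,294);P("top",(-38,-120,8),701,438);P("top",(-38,120,8),230,507)
P("scene",(38,-120,8),658,398);P("scene",(-38,-120,8),578,508);P("scene",(-38,120,8),150,298)
for n,L in(("top",[(245,338),(448,313),(467,455),(262,475)]),("scene",[(265,147),(437,232),(365,322),(187,238)])):
    for (x,y),l in zip(L,[(33,48,61),(33,-48,61),(-33,-48,61),(-33,48,61)]): P(n,l,x,y,1)
P("top",(0,0,96),350,378,1);P("scene",(0,0,96),308,175,1)
def world(p,l,h=0):
    a=p[2];x,y=l[0],l[1]+h*p[3];return np.array([p[0]+np.cos(a)*x-np.sin(a)*y,p[1]+np.sin(a)*x+np.cos(a)*y,l[2]+p[4]])
def res(p): return np.concatenate([proj(S[n],world(p,l,h))[0]-uv for n,l,uv,h in O])
if __name__=="__main__":
    r=least_squares(res,[.49,0,0,.05,0],loss="soft_l1");p=r.x
    print(np.round(p,4),np.degrees(p[2]));print(np.round(r.fun.reshape(-1,2),1).tolist())
    np.save("p.npy",p)
    for nm,l,h in(("knob",(0,0,84),1),("pivot",(0,-60,36),0),("grip",(0,-60+93*np.sin(.39),36+93*np.cos(.39)),0),("tab",(-25+50*np.sin(.61),-63,38+50*np.cos(.61)),0)):
        w=world(p,np.array(l)/1000,h);print(nm,np.round(w,4),[np.round((proj(S[n],w)[0]-((190,150) if n=="scene" else (180,150)))*6) for n in S])
E
python3 fit.py
```

```text
[ 0.4871 -0.0264  0.1242  0.0462 -0.0034] 7.116336115057047
[[0.2, -0.3], [0.6, -0.1], [0.3, -0.4], [-0.1, -0.0], [-0.4, 0.4], [-1.7, -0.3], [1.2, 0.1], [-0.1, -0.3], [-0.3, -2.0], [1.1, -0.7], [-0.3, 0.3], [-0.2, -0.5], [-1.1, -0.0], [-0.6, -0.1], [0.2, -0.2], [-0.2, 1.2]]
knob [0.4814 0.0194 0.0806] [array([308., 200.]), array([354., 382.])]
pivot [ 0.4946 -0.086   0.0326] [array([506., 361.]), array([575., 370.])]
grip [ 0.4902 -0.0509  0.1186] [array([440., 205.]), array([497., 344.])]
tab [ 0.4985 -0.0885  0.0756] [array([517., 298.]), array([579., 344.])]
```

carry_out(plan=[0, -0.04, -0.01, 0, 0, 0, -1, 0, -0.05, -0.015, 0, 0, 0, -1, 0, -0.05, -0.015, 0, 0, 0, -1, 0, -0.05, -0.015, 0, 0, 0, -1, 0, -0.05, -0.015, 0, 0, 0, -1, 0, -0.05, 0, 0, 0, 0, -1, 0, -0.03, 0, 0, 0, 0, -1, 0, 0, 0, 0, 0, 0, -1])

```text
time: 2.2
eef_pos: [0.1273, 0.2759, 0.3017]
ee_rot: [3.14, 0.0, 2.71]
force: [-0.3, -0.6, -0.0]
width: 0.085
grasp_force: 0.0
```

carry_out(plan=[-0.044, -0.0032, 0, 0, 0, 8.3, -1, -0.044, -0.0032, 0, 0, 0, 8.3, -1, -0.044, -0.0032, 0, 0, 0, 8.3, -1, -0.044, -0.0032, 0, 0, 0, 8.3, -1, -0.044, -0.0032, 0, 0, 0, 8.3, -1, -0.044, -0.0032, 0, 0, 0, 8.3, -1, -0.044, -0.0032, 0, 0, 0, 8.3, -1, 0, 0, 0, 0, 0, 0, -1])

```text
time: 3.2
eef_pos: [0.3034, 0.0362, 0.3015]
ee_rot: [3.141, 0.0, 1.689]
force: [-0.1, 0.7, -0.2]
width: 0.0853
grasp_force: 0.0
```

carry_out(plan=[-0.0083, 0.0363, 0.02, 0, 0, 0, -1, -0.01, 0.05, 0.04, 0, 0, 0, -1, -0.01, 0.05, 0.04, 0, 0, 0, -1, -0.01, 0.04, 0.04, 0, 0, 0, -1, 0, 0, 0, 0, 0, 0, -1, 0, 0, 0, 0, 0, 0, -1])

```text
time: 3.95
eef_pos: [0.4745, 0.0236, 0.1672]
ee_rot: [-3.14, -0.001, 1.696]
force: [0.3, -0.2, 0.5]
width: 0.0856
grasp_force: 0.0
```

Run:
```python
from h import *
S={n:snapshot(n) for n in("scene","top")}
f=lambda c:cv2.resize(c,None,fx=5,fy=5,interpolation=cv2.INTER_CUBIC)
print(sense()["q"].round(2))
a=S["scene"]["pixels"][125:225,180:260];b=S["top"]["pixels"][165:265,200:280]
cv2.imwrite("pics/d.png",f(np.hstack([a,b])))
p=np.array(sense()["eef_pos"])
for n in S: print(n,proj(S[n],[p,[.481,.0194,.095],[.486,.0194,.095]]).round(1).tolist())
```

```text
[-0.56  0.42  0.5   2.07 -0.31  0.72  0.26]
scene [[237.1, 161.3], [241.1, 179.8], [242.3, 178.8]]
top [[234.0, 209.8], [238.4, 212.7], [238.4, 211.0]]
```

View pics/d.png

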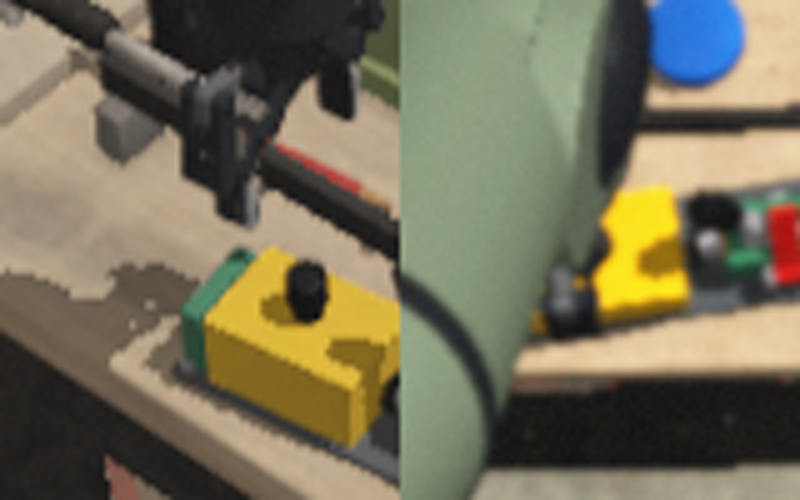

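carry_out(plan=[-0.0054, 0.0079, 0.02, 0, 0, 0, -1, 0, 0, 0.03, 0, 0, 0, -1, 0, 0, 0.03, 0, 0, 0, -1, 0, 0, 0.018, 0, 0, 0, -1, 0, 0, 0, 0, 0, 0, 0, 0, 0, 0, 0, 0, 0, 1, 0, 0, 0, 0, 0, 0, 1, 0, 0, 0, 0, 0, 0, 1, 0, 0, 0, 0, 0, 0, 1])

```text
time: 5.18
eef_pos: [0.483, 0.0193, 0.0701]
ee_rot: [-3.141, -0.002, 1.696]
force: [-5.3, 0.6, 13.7]
width: 0.0218
grasp_force: 58.1
```

carry_out(plan=[0, 0, -0.005, 0, 0, 0, 1, 0, 0, -0.02, 0, 0, 0, 1, 0, 0, -0.03, 0, 0, 0, 1, 0, 0, -0.04, 0, 0, 0, 1, 0, 0, -0.04, 0, 0, 0, 1, 0, 0, -0.025, 0, 0, 0, 1, 0, 0, 0, 0, 0, 0, 1])

```text
time: 6.05
eef_pos: [0.4838, 0.0191, 0.2308]
ee_rot: [3.139, -0.002, 1.696]
force: [0.4, 0.4, -3.1]
width: 0.0221
grasp_force: 59.2
```

Run:
```python
from h import *
s=snapshot("scene")
cv2.imwrite("pics/e.png",cv2.resize(s["pixels"][80:260,150:350],None,fx=3,fy=3,interpolation=cv2.INTER_CUBIC))
```

```text
(no output)
```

View pics/e.png

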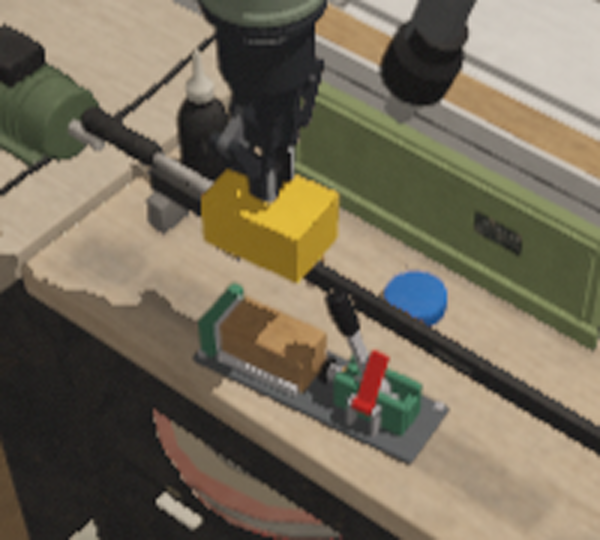

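The hood hangs level, and the block is bare at about (270,335). A dark lamp arm also shows at about (425,65), so I'll locate it before going right.

Run:
```python
from h import *
S={n:snapshot(n) for n in("scene","top")}
print(tri([(S["scene"],(291,101)),(S["top"],(357,243))]))
print(tri([(S["scene"],(291,101)),(S["top"],(465,118))]))
cv2.imwrite("pics/f.png",np.hstack([S["scene"]["pixels"][:300,150:550],S["top"]["pixels"][60:360,160:]]))
```

```text
(array([ 0.32853489, -0.23474748,  0.58556226]), [array([-2.3,  0.5]), array([ 1.5, -1.6])])
(array([ 0.38515282, -0.3170407 ,  0.68846114]), [array([ 69.5, -52.6]), array([-43.2,  76.2])])
```

View pics/f.png

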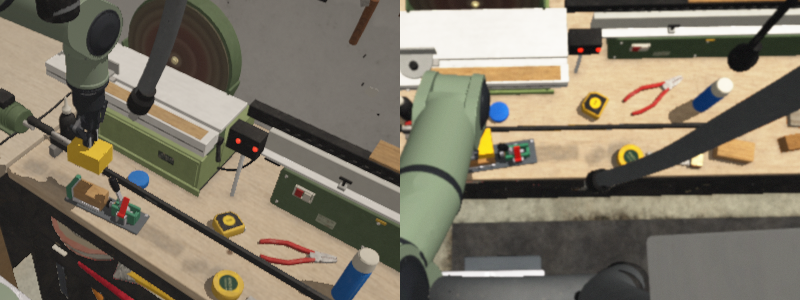

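The hose tip hangs at about (0.33, -0.23, 0.585), which is right in the forearm's way on the right. The hood goes to the left, beyond the end stop.

carry_out(plan=[0.02, 0.003, 0, 0, 0, 0, 1, 0.035, 0.004, 0, 0, 0, 0, 1, 0.04, 0.004, 0, 0, 0, 0, 1, 0.035, 0.004, 0, 0, 0, 0, 1, 0.02, 0.003, 0, 0, 0, 0, 1, 0, 0, 0.03, 0, 0, 0, 1, 0, 0, 0.04, 0, 0, 0, 1, 0, 0, 0.04, 0, 0, 0, 1, 0, 0, 0.03, 0, 0, 0, 1, 0, 0, 0.015, 0, 0, 0, 1, 0, 0, 0.005, 0, 0, 0, 1, 0, 0, 0, 0, 0, 0, 1])

```text
time: 7.7
eef_pos: [0.4825, 0.1701, 0.0699]
ee_rot: [-3.141, -0.001, 1.696]
force: [-1.2, -0.2, -2.0]
width: 0.0219
grasp_force: 59.2
```

carry_out(plan=[0, 0, 0.004, 0, 0, 0, 1, 0, 0, 0.003, 0, 0, 0, 1, 0, 0, 0.001, 0, 0, 0, 1, 0, 0, 0, 0, 0, 0, 1])

```text
time: 8.2
eef_pos: [0.4821, 0.1705, 0.0621]
ee_rot: [-3.141, -0.002, 1.696]
force: [-5.9, 0.3, 14.0]
width: 0.0217
grasp_force: 60.6
```

carry_out(plan=[0, 0, 0, 0, 0, 0, 0.2, 0, 0, 0, 0, 0, 0, -0.1, 0, 0, 0, 0, 0, 0, -0.2, 0, 0, 0, 0, 0, 0, -0.2, 0, 0, -0.02, 0, 0, 0, -0.2, 0, 0, -0.04, 0, 0, 0, -0.2, 0, 0, -0.05, 0, 0, 0, -0.2, 0, 0, -0.05, 0, 0, 0, 0.5, 0, 0, 0, 0, 0, 0, 1])

```text
time: 9.32
eef_pos: [0.4837, 0.1706, 0.2245]
ee_rot: [3.137, -0.004, 1.696]
force: [-0.0, -0.3, 0.1]
width: 0.0151
grasp_force: 0.0
```

Run:
```python
from h import *
S={n:snapshot(n) for n in("scene","top")}
for th in "hood hood_knob lever_grip catch_tab".split():
    o=[]
    for n in S:
        l=landmark_of(n,th)
        if l: o.append((S[n],np.array(l[0]["location"])[::-1])); print(th,n,np.round(o[-1][1],1),round(l[0]["conf"],2))
    if len(o)==2: print("   ",*tri(o))
a=S["scene"]["pixels"][110:260,150:350]
cv2.imwrite("pics/g.png",cv2.resize(a,None,fx=4,fy=4,interpolation=cv2.INTER_CUBIC))
```

```text
hood scene [201.3 179.2] 0.56
hood top [193.  219.8] 0.94
    [ 0.47778346  0.17052684 -0.00241605] [array([ 1.5, -0.2]), array([-1. ,  1.2])]
hood_knob scene [204.9 159.2] 0.85
hood_knob top [191.8 214.3] 0.65
    [0.48008595 0.15276561 0.09008984] [array([ 0., -0.]), array([-0.,  0.])]
lever_grip scene [265.7 181. ] 0.5
lever_grip top [259.4 208.6] 0.52
    [ 0.49153215 -0.04740641  0.12538306] [array([-3.1,  0.5]), array([ 2. , -2.2])]
catch_tab scene [276.  195.1] 0.47
catch_tab top [278.5 206.4] 0.62
    [ 0.49396813 -0.0932574   0.10258931] [array([ 0.8, -0.2]), array([-0.5,  0.6])]
```

View pics/g.png

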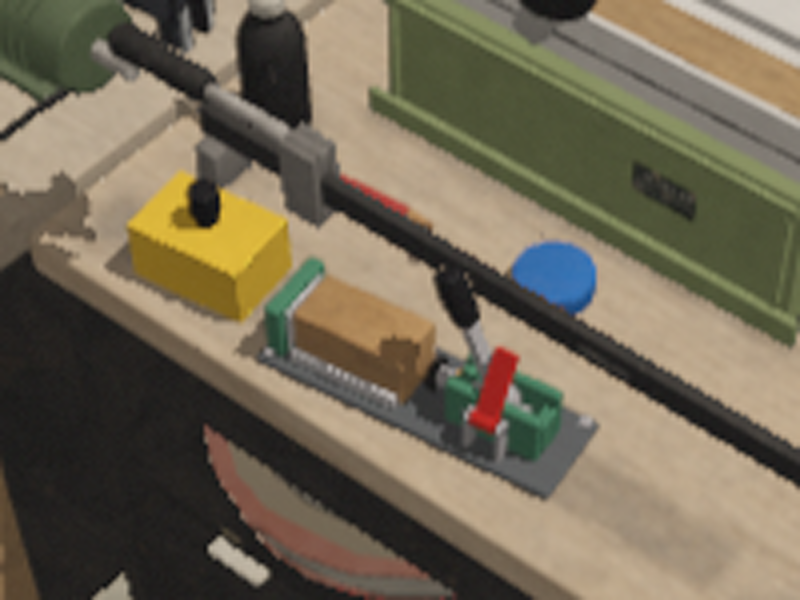

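The hood stands upright at about (0.478, 0.171), clear of the end stop. The catch (tab at 495,385 in the crop) is still closed, so that's next.

carry_out(plan=[-0.02, 0, 0, 0, 0, 0, 1, -0.04, 0.002, 0, 0, 0, 0, 1, -0.045, 0.003, 0, 0, 0, 0, 1, -0.045, 0.003, 0, 0, 0, 0, 1, -0.045, 0.003, 0, 0, 0, 0, 1, -0.045, 0.003, 0, 0, 0, 0, 1, -0.029, 0.001, 0, 0, 0, 0, 1, 0, 0, 0.02, 0, 0, 0, 1, 0, 0, 0.03, 0, 0, 0, 1, 0, 0, 0.03, 0, 0, 0, 1, 0, 0, 0, 0, 0, 0, 1])

```text
time: 11.2
eef_pos: [0.5296, -0.0949, 0.1396]
ee_rot: [-3.137, -0.002, 1.696]
force: [-0.0, 0.0, 0.8]
width: -0.0006
grasp_force: 0.0
```

carry_out(plan=[0, 0.003, 0.02, 0, 0, 0, 1, 0, 0, 0.02, 0, 0, 0, 1, 0, 0, 0.015, 0, 0, 0, 1, 0, 0, 0.01, 0, 0, 0, 1, 0, 0, 0.004, 0, 0, 0, 1, 0, 0, 0, 0, 0, 0, 1])

```text
time: 11.95
eef_pos: [0.5337, -0.0945, 0.0722]
ee_rot: [-3.141, -0.001, 1.696]
force: [-0.2, 0.3, 1.2]
width: -0.0
grasp_force: 0.0
```

Run:
```python
from h import *
s=snapshot("scene")
cv2.imwrite("pics/i.png",cv2.resize(s["pixels"][130:230,210:330],None,fx=6,fy=6,interpolation=cv2.INTER_CUBIC))
```

```text
(no output)
```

View pics/i.png

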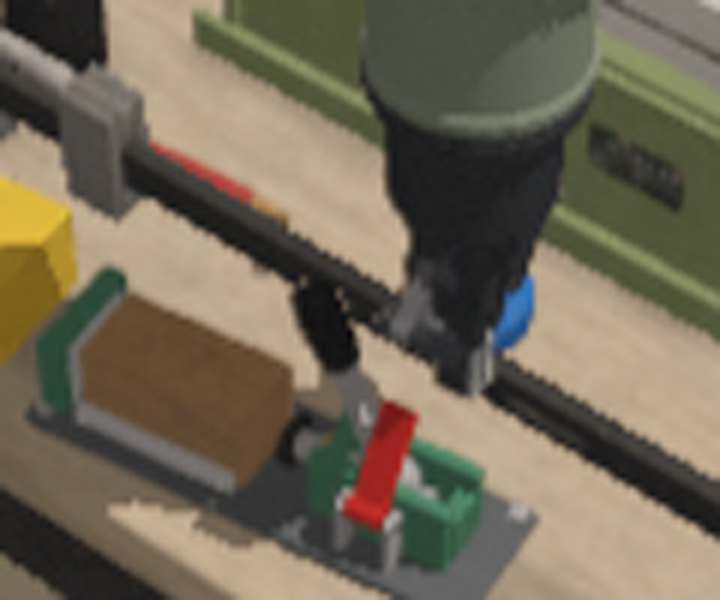

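The closed fingertips are behind the tab, at about (470,385) against the tab tip at (397,410). In y they overlap it only narrowly, so I'll shift 5 mm to +y, then push.

carry_out(plan=[0.005, 0, -0.002, 0, 0, 0, 1, 0, -0.01, 0, 0, 0, 0, 1, 0, -0.01, 0, 0, 0, 0, 1, 0, -0.01, 0, 0, 0, 0, 1, 0, -0.01, 0, 0, 0, 0, 1, 0, -0.01, 0, 0, 0, 0, 1, 0, 0, 0, 0, 0, 0, 1])

```text
time: 12.88
eef_pos: [0.4822, -0.0959, 0.0741]
ee_rot: [-3.14, -0.002, 1.695]
force: [0.0, -0.6, 0.1]
width: 0.0003
grasp_force: 0.0
```

Run:
```python
from h import *
s=snapshot("scene")
cv2.imwrite("pics/j.png",cv2.resize(s["pixels"][130:230,210:330],None,fx=6,fy=6,interpolation=cv2.INTER_CUBIC))
```

```text
(no output)
```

View pics/j.png

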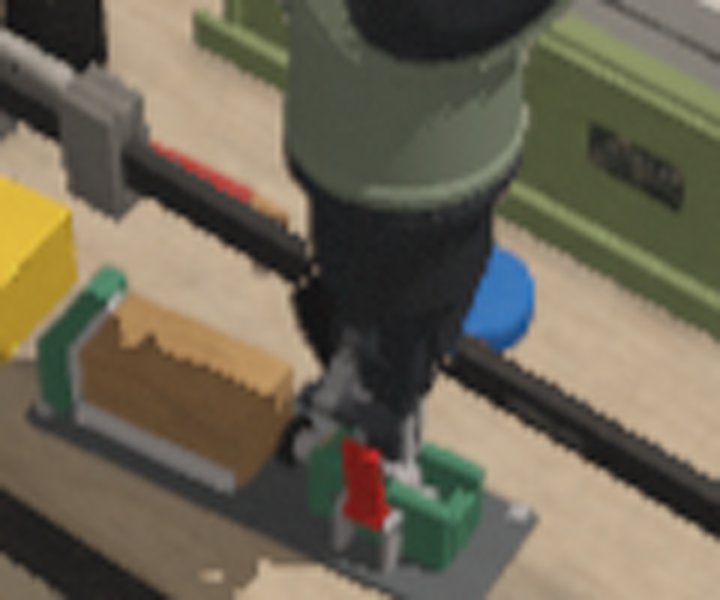

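The tab is moving, and is now near upright at about (365,480). I'll keep pushing.

carry_out(plan=[0, -0.01, 0, 0, 0, 0, 1, 0, -0.008, 0, 0, 0, 0, 1, 0, -0.005, 0, 0, 0, 0, 1, 0, 0, 0, 0, 0, 0, 1])

```text
time: 13.42
eef_pos: [0.4601, -0.0987, 0.0742]
ee_rot: [-3.141, -0.001, 1.696]
force: [0.1, -0.1, 0.1]
width: -0.0002
grasp_force: 0.0
```

carry_out(plan=[0, -0.004, 0, 0, 0, 0, 1, 0, -0.003, 0, 0, 0, 0, 1])

```text
time: 13.68
eef_pos: [0.4541, -0.0995, 0.0743]
ee_rot: [3.141, -0.001, 1.696]
force: [9.4, 1.9, 0.1]
width: -0.0
grasp_force: 4.0
```

Run:
```python
from h import *
s=snapshot("scene")
cv2.imwrite("pics/k.png",cv2.resize(s["pixels"][130:230,210:330],None,fx=6,fy=6,interpolation=cv2.INTER_CUBIC))
```

```text
(no output)
```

View pics/k.png

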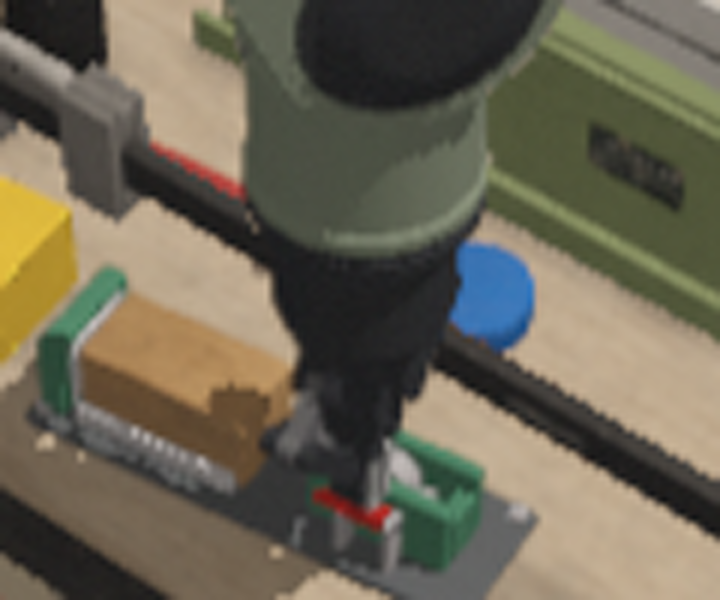

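The tab now lies flipped towards the robot at about (350,508), and the force rose to 9 N at its stop. Next I'll rise and go over the lever grip.

carry_out(plan=[0, 0.003, -0.01, 0, 0, 0, 1, 0, 0, -0.04, 0, 0, 0, 1, 0, 0, -0.05, 0, 0, 0, 1, 0, 0, -0.03, 0, 0, 0, -0.5, 0.022, 0.02, 0, 0, 0, 0, -1, 0.022, 0.02, 0, 0, 0, 0, -1, 0, 0, 0, 0, 0, 0, -1, 0, 0, 0, 0, 0, 0, -1])

```text
time: 14.72
eef_pos: [0.4903, -0.0511, 0.2044]
ee_rot: [-3.14, -0.001, 1.696]
force: [-0.5, -0.6, 0.2]
width: 0.0851
grasp_force: 0.0
```

Run:
```python
from h import *
s=snapshot("scene");t=snapshot("top");print(sense()["eef_pos"],sense()["width"])
for th in ("lever_grip","catch_tab"):
  print(th,[(np.round(l["location"],1),round(l["conf"],2)) for n in("scene","top") for l in landmark_of(n,th)])
p=np.load("p.npy");p=p.copy();p[0]+=.002;p[4]=0
from fit import world
for X in([0,-.0246,.122],[-.025-.05*np.sin(.64),-.063,.038+.05*np.cos(.64)]): print(world(p,np.array(X)),proj(s,world(p,np.array(X)))[:,::-1],proj(t,world(p,np.array(X)))[:,::-1])
# dark grip pixels vs. wood in scene
```

```text
[ 0.49034961 -0.05137981  0.20433525] 0.08553214180276596
lever_grip [(array([182.7, 266.6]), 0.65), (array([200.4, 239. ]), 0.61), (array([211.3, 258.3]), 0.48)]
catch_tab [(array([211.4, 264.9]), 0.62), (array([227.1, 278.9]), 0.62)]
[ 0.49217131 -0.05084776  0.122     ] [[182.84809104 263.78931863]] [[206.43548809 262.70364147]]
[ 0.4424913  -0.09574822  0.07810479] [[213.12802856 265.23659519]] [[226.32573788 279.30307542]]
```

carry_out(plan=[0.001, 0.001, 0.02, 0, 0, 0, -1, 0, 0, 0.03, 0, 0, 0, -1, 0, 0, 0.03, 0, 0, 0, -1, 0, 0, 0.022, 0, 0, 0, -1, 0, 0, 0, 0, 0, 0, 0, 0, 0, 0, 0, 0, 0, 1, 0, 0, 0, 0, 0, 0, 1, 0, 0, 0, 0, 0, 0, 1, 0, 0, 0, 0, 0, 0, 1])

```text
time: 16.25
eef_pos: [0.4906, -0.0493, 0.1031]
ee_rot: [-3.14, -0.002, 1.696]
force: [-11.8, 0.3, 22.1]
width: 0.0214
grasp_force: 57.6
```

carry_out(plan=[-0.0075, -0.002, -0.0045, 0, 0, 0, 1, -0.0076, -0.001, -0.0035, 0, 0, 0, 1, -0.0078, 0, -0.0014, 0, 0, 0, 1, -0.0079, 0, -0.0007, 0, 0, 0, 1, -0.0079, 0, 0, 0, 0, 0, 1, 0, 0, 0, 0, 0, 0, 1])

```text
time: 17.0
eef_pos: [0.4952, -0.0873, 0.1127]
ee_rot: [3.139, -0.002, 1.697]
force: [11.0, 8.9, -11.6]
width: 0.0209
grasp_force: 63.5
```

carry_out(plan=[-0.0078, 0.001, 0.0016, 0, 0, 0, 1, -0.0078, 0.0005, 0.0022, 0, 0, 0, 1, -0.0077, 0, 0.002, 0, 0, 0, 1, -0.0075, 0, 0.0026, 0, 0, 0, 1, 0, 0, 0, 0, 0, 0, 1])

```text
time: 17.62
eef_pos: [0.4998, -0.1191, 0.1052]
ee_rot: [3.14, -0.001, 1.695]
force: [-3.5, 2.0, 22.7]
width: 0.0214
grasp_force: 70.0
```

carry_out(plan=[-0.003, 0, -0.001, 0, 0, 0, 1, -0.003, 0, 0.0005, 0, 0, 0, 1, -0.003, 0, 0.001, 0, 0, 0, 1, -0.002, 0, 0.001, 0, 0, 0, 1, 0, 0, 0, 0, 0, 0, 1])

```text
time: 18.25
eef_pos: [0.5006, -0.127, 0.1025]
ee_rot: [-3.141, -0.004, 1.698]
force: [2.5, 15.2, -1.9]
width: 0.0214
grasp_force: 67.2
```

carry_out(plan=[-0.002, 0, 0.001, 0, 0, 0, 1, -0.002, 0, 0.001, 0, 0, 0, 1, 0, 0, 0, 0, 0, 0, 1, 0, 0, 0, 0, 0, 0, 1])

```text
time: 18.75
eef_pos: [0.5012, -0.1303, 0.1009]
ee_rot: [-3.141, -0.005, 1.698]
force: [-2.1, 21.4, 9.7]
width: 0.0211
grasp_force: 68.6
```

carry_out(plan=[-0.002, 0, 0, 0, 0, 0, 1, 0, 0, 0, 0, 0, 0, 1, 0, 0, 0, 0, 0, 0, 1])

```text
time: 19.12
eef_pos: [0.5012, -0.1307, 0.1007]
ee_rot: [-3.141, -0.007, 1.7]
force: [-2.0, 30.2, 10.8]
width: 0.0213
grasp_force: 68.7
```

Run:
```python
from h import *
from fit import world
S={n:snapshot(n) for n in("scene","top")}
p=np.load("p.npy").copy();p[0]+=.002;p[4]=0
q=lambda n,X:proj(S[n],world(p,np.array(X)/1000))[0][::-1].round(1)
exp={"lever_grip":(0,-60-41.3,36+83.3),"catch_tab":(-55,-63,78),"workpiece":(0,54,8),"hood":None,"hood_knob":None,"wax_tin":None,"blue_tape":None,"tape_measure":None}
for th,X in exp.items():
  for n in S:
    print(th,n,[(np.round(l["location"],1).tolist(),round(l["conf"],2)) for l in landmark_of(n,th)[:2]],q(n,X) if X else "")
# block brightness along the top centreline, scene: from y=-6..110 at z=53
for y in range(0,112,3):
    r,c=q("scene",(-10,y,53)); print(y,S["scene"]["pixels"][int(round(r)),int(round(c))].tolist(),end=" ")
print(sense()["joint_vel"].round(3))
```

```text
lever_grip scene [([194.9, 290.0], 0.57)] [195.2 289. ]
lever_grip top [] [202.8 289.9]
catch_tab scene [([214.9, 265.6], 0.37)] [213.2 265.2]
catch_tab top [] [226.4 279.3]
workpiece scene [([201.9, 240.2], 0.73)] [198.9 240.4]
workpiece top [] [217.9 238.7]
hood scene [([175.1, 200.7], 0.81)] 
hood top [] 
hood_knob scene [([158.1, 203.8], 0.67), ([209.7, 266.4], 0.48)] 
hood_knob top [] 
wax_tin scene [([288.5, 376.3], 0.89)] 
wax_tin top [([219.8, 389.4], 0.68)] 
blue_tape scene [] 
blue_tape top [([173.1, 258.4], 0.52)] 
tape_measure scene [([226.8, 381.3], 0.83)] 
tape_measure top [([164.0, 358.0], 0.86)] 
0 [26, 28, 30] 3 [35, 46, 58] 6 [49, 71, 94] 9 [49, 75, 99] 12 [50, 75, 99] 15 [50, 76, 102] 18 [51, 78, 104] 21 [51, 78, 103] 24 [51, 77, 102] 27 [50, 76, 102] 30 [49, 76, 101] 33 [52, 78, 103] 36 [51, 79, 104] 39 [50, 78, 103] 42 [52, 78, 103] 45 [51, 77, 102] 48 [51, 77, 102] 51 [48, 74, 99] 54 [49, 75, 101] 57 [51, 77, 103] 60 [51, 77, 103] 63 [50, 78, 103] 66 [51, 77, 103] 69 [51, 77, 102] 72 [48, 74, 99] 75 [48, 74, 99] 78 [48, 73, 97] 81 [49, 74, 98] 84 [50, 76, 100] 87 [48, 74, 100] 90 [48, 75, 99] 93 [48, 73, 99] 96 [50, 74, 98] 99 [66, 81, 74] 102 [66, 81, 74] 105 [56, 74, 45] 108 [57, 74, 45] 111 [57, 74, 46] [-0.    -0.001  0.002  0.001  0.001 -0.001  0.001]
```

The lever is hard on its stop: a further 2 mm of command moved it only 0.4 mm, with 9 N more force. The block reaches the end stop face, the catch is flipped and the hood still stands.

```bash
python3 -c "
from plant import hand_in
print(hand_in())"
```

```text
the job is handed in; nothing more can be done
None
```

I handed the job in at about 19.5 s on the robot's clock: hood standing upright on the bench clear of the press, catch flipped to its stop, and lever gripped and held at its stop with the block tight against the end stop; no verdict came back.

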